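# Purge the gas line with a bayonet key

### The job

Take the red-handled bayonet key and fit it into the blue spring-return purge valve on the bench: lugs through the two slots, push it right in against the spring, then twist it a quarter turn clockwise (seen from above) as far as it goes. Hold it seated and fully turned for at least three seconds so that the line purges, and finish while still gripping it there - it springs back if let go. Do not knock the key over, and leave the tape measure, the standing bolt and the black spray can where they are.

Things in the scene. Friction and masses are not known exactly. Their poses are not given: they have to be found in the camera images.
- bayonet_key: Loose 0.18 kg key standing upright; origin at the centre of its foot, z up. Brass shank 28 mm in diameter (foot edge 24 mm); two lugs along its x axis, reaching 24 mm from the axis each way, 8 mm wide, 8 to 15 mm above the foot. Dark collar (42 mm diameter) at 39 to 45 mm; red flat handle above it. The same after a half turn about z.
- key_grip (a point): Point on the key's axis in the red handle, 70 mm above the foot; axes as the key's. The handle is 56 mm long along x, 18 mm thick along y (pinch it across this) and reaches from 45 to 83 mm above the foot.
- purge_valve: Blue round valve, 78 mm in diameter, 50 mm high, on a 100 mm flange, fixed to the bench; origin at the centre of its underside. Two entry slots in its light grey top lie along its x axis (white marks); green marks at +y and -y: there the handle points when fully turned. Brass outlet at +x, to 80 mm from the axis, 24 mm above the bench.
- valve_mouth (a point): Centre of the round mouth (34 mm diameter) in the valve's top face, 50 mm above the bench; axes as the valve's. The two slots are 14 mm wide and reach 28 mm from the axis; the top is 6 mm thick and hollow below, where the lugs can turn. The slots are the same after a half turn.
- valve_plunger (a joint): Spring plunger in the mouth, m: 0 = out (face 13 mm below the top face), 0.012 = at its stop (key's foot 25 mm below the top face). Pushes back with 2.5 N at first, 5.5 N at the stop. From 0.008 (foot 21 mm below the top face) the lugs are under the top and can turn.
- valve_rotor (a joint): Spring-return rotor that the lugs take along, rad: 0 = closed, lined up with the slots; 1.42 = its stop, fully clockwise seen from above. The key first has 0.14 rad of play, so a quarter turn of the key reaches the stop. Return torque 0.07 Nm at first, 0.16 Nm at the stop; goes back to 0 when let go.
- tape: Yellow tape measure standing on the bench, 37 x 83 x 64 mm, to be left alone; origin at the centre of its underside.
- bolt: Hex bolt standing on its head, 30 x 34 x 60 mm, to be left alone; origin at the centre of its underside.
- spray: Black spray can with a red band and white cap, 68 mm in diameter, 235 mm tall, to be left alone; origin at the centre of its underside.
Mind the look-alikes: they are no part of the job. There is more than one size of the bayonet_key; the job needs the largest.

How it is judged:
By the outcome, as a careful person would: the job done as asked, in the order asked, and still so for the second after the job is handed in, while the arm keeps its last pose, push and grip.
It also fails if it takes over 50 s, if anything falls off the work surface, if the arm or the gripper's body presses on something with over 40 N, if the wrist force passes 120 N, or if a joint passes its speed limit or range.

### The arm

A 6-joint arm with a two-finger parallel gripper is mounted at the origin on a cart in front of the work surface, level with it; the furniture and walls round the work are solid. World frame = base frame: x ahead of the robot, y to its left, z up, the work surface at z = 0. Lengths are in m, angles in rad, forces in N, time in s.
With the tool pointing down it reaches from about 0.25 to 0.775 m from the base axis. Payload 4 kg.
Tool frame: the origin (TCP) lies between the finger pads; the fingertips stand 14 mm ahead of it and the grasp point (between the pads) lies 5 mm behind it (tip_reach is the distance from the TCP to the fingertips, in m); z points along the fingers, y is the line along which they close (so a half turn about z gives the same grasp; the last joint's range is limited). The gripper opens to 94 mm and grips with 3 to 60 N. Pads are 16 mm wide; open, the fingers measure 119 mm over their backs; the gripper's body (75 mm by 177 mm) begins 78 mm behind the grasp point.
Start: joints at [1.174, 0.087, 1.371, -0, 1.684, -0.103], TCP at [0.159, 0.526, 0.22] pointing down, gripper open.
Joint ranges: [-3.1, 3.1], [-0.76, 2.03], [0.27, 2.55], [-1.08, 4.22], [0.17, 2.65], [-2.57, 2.57]. Speed limits (rad/s): [2.79, 2.79, 3.14, 3.14, 3.14, 3.14].

### API

Orientations are given as [roll, pitch, yaw] about the fixed x, y, z axes, in that order (R = Rz(yaw) Ry(pitch) Rx(roll)).
In Python, from bench import * gives the robot as it stands. The module is installed in compiled form; this text tells all that it offers.
- The arm moves only by the tool servo_tool, never from a script. Its argument "targets" is a list of rows, each a list of 4 numbers: the shift along the tool's x, y, z in cm, then the turn about the tool's z in degrees. A call has 1 to 8 rows; each row is the pose to reach, as a shift and turn from the pose commanded when the call began, along the tool's axes at that moment; what a row does not reach only later rows make up. A row lasts 1/8 s, in which the tool goes at most 62.5 mm and 10.7 degrees, less where a joint would pass 70% of its speed; a pose out of reach is approached as far as the arm can. A call with a gripper value outside its range is refused whole. "claw" is the closure in counts, from 0 (fully open) to 255 (shut), set as the call begins (left out, the last holds). The fingers move at their own pace and stop on an object; the grip force is fixed at half the most. Time passes only in rows, so rows that repeat a pose let the fingers close. It gives the time, the measured TCP pose, the force, the opening and the grip force at its end, in the units of the state.
- get_obs(): the state, without advancing time (a new reading comes with each control period).
- snapshot(name): name is "scene" or "top" or "wrist"; returns the picture (420x560x3 uint8, blue, green, red); there is no depth.
- camera_model(name): a dict with "camera_matrix" (3x3 intrinsics, pixels), "camera_from_world" (4x4, takes a point from world to camera coordinates). Camera axes: x right, y up, looking along -z (the intrinsics and any distortion apply to the point x, -y, -z); pixel columns grow to the right and rows downward; lengths in m; the calibration is good to about 2 mm. A picture is of the moment at which its call begins: read the wrist's pose just before it. camera_model takes no time and is no camera call; for the wrist camera it gives the pose at the moment of the call.
- close_job(): hands the job in; it is judged then, once.
The state is a dict: "time": time; "joint_positions": joint angles; "qvel": joint speeds; "joint_torque": joint torques, N m; "tool_pos": TCP position; "ee_rot": TCP orientation; "wrist_force": force on the tool from outside, world axes, zero at the start; "wrist_torque": the same for the moment, N m; "width": finger opening in m; "finger_force": force on a finger pad.
Only numpy, scipy, OpenCV 4.12 (cv2) and the standard library are available. Lean on these libraries where they do the work, as an engineer would, in place of code of your own. Each camera call takes 0.05 s, during which the arm holds its last target. There are 200 camera calls.

## Working session

There is one attempt and no reset: what is moved stays moved. The work goes in short steps, Python scripts to look and compute and a tool call to move; the robot and the scene stay as the last step left them, time stands still between calls to the robot, and variables do not carry over. Pictures are saved under pics/ and viewed, at most 10 in all, crops included, and the job is handed in when it is done.

Besides the shell and the picture viewer there is one more tool, called after "Call:" as name(argument=value, ...) on one line, values as JSON. servo_tool: Moves the arm, as the interface text tells. Its arguments: {"type":"object","properties":{"targets":{"type":"array"},"claw":{"type":"number"}},"required":["targets"]}

```bash
mkdir -p pics; cat > h.py <<'E'
from bench import *
import numpy as np, cv2
def ray(n,u,v,cm=None):
    c=cm or camera_model(n);K=np.array(c["camera_matrix"]);T=np.array(c["camera_from_world"])
    d=np.linalg.inv(K)@[u,v,1.];d=np.array([d[0],-d[1],-d[2]])
    R=T[:3,:3];return -R.T@T[:3,3],R.T@d
def onz(n,u,v,z,cm=None):
    o,d=ray(n,u,v,cm);return o+d*(z-o[2])/d[2]
def proj(n,p,cm=None):
    c=cm or camera_model(n);K=np.array(c["camera_matrix"]);T=np.array(c["camera_from_world"])
    q=T[:3,:3]@np.array(p)+T[:3,3];q=K@[q[0],-q[1],-q[2]];return q[:2]/q[2]
E
python3 - <<'E'
from h import *
s=snapshot("scene");t=snapshot("top")
cv2.imwrite("pics/scene.png",s);cv2.imwrite("pics/top.png",t)
print(get_obs()); print(camera_model("top"))
E
```

```text
{'time': 0.1, 'joint_positions': array([ 1.17390086e+00,  8.78761903e-02,  1.37209133e+00, -4.00438201e-05,
        1.68359702e+00, -1.03093691e-01]), 'qvel': array([-0.00072215, -0.00214244, -0.00342903,  0.00108398, -0.00029183,
        0.00122083]), 'joint_torque': array([ 2.75526581e-03, -3.41252983e+01, -3.03301370e+01,  7.21419649e-02,
        3.04620923e-02, -1.02639174e-04]), 'tool_pos': array([0.15910924, 0.52599634, 0.21842986]), 'ee_rot': array([-3.13962713e+00, -1.63342880e-04,  2.84778625e+00]), 'wrist_force': array([-0.5283385 ,  1.00237207, -0.1756885 ]), 'wrist_torque': array([-0.00442174, -0.01618653,  0.03577131]), 'finger_force': 0.0, 'width': 0.09407115047436129}
{'camera_matrix': array([[477.94450085,   0.        , 276.81168792],
       [  0.        , 477.94450085, 208.09097708],
       [  0.        ,   0.        ,   1.        ]]), 'camera_from_world': array([[-0.00585118, -0.99929146,  0.03717977,  0.12531724],
       [ 0.99580213, -0.00242639,  0.09149992, -0.54399213],
       [-0.09134488,  0.03755908,  0.99511076, -0.87279162],
       [ 0.        ,  0.        ,  0.        ,  1.        ]])}
```

View pics/scene.png

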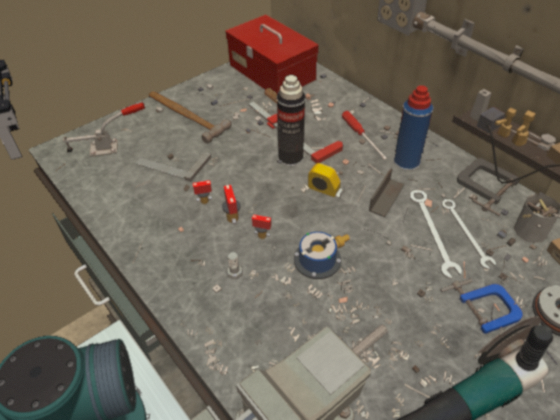

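View pics/top.png

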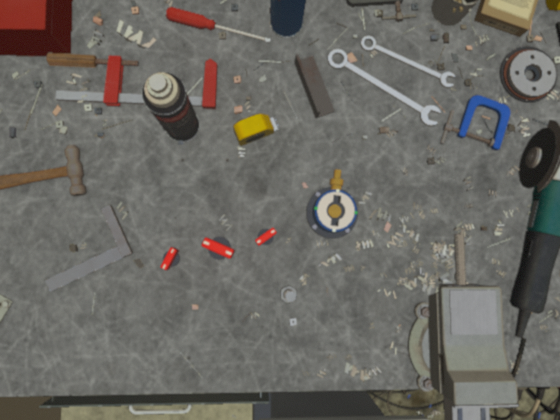

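The look-alikes are three red-handled keys in the top view: A (170,258), B (217,247) and C (265,237). B looks largest. The valve is at (335,211) with its outlet at (337,178), the bolt at (289,295), the tape at (254,128) and the spray can at (170,105).

```bash
python3 - <<'E'
from h import *
t=cv2.imread("pics/top.png");s=cv2.imread("pics/scene.png")
a=cv2.resize(t[165:275,150:370],None,fx=3.5,fy=3.5,interpolation=cv2.INTER_CUBIC)
cv2.imwrite("pics/crop.png",a[:,:790])
b,g,r=[t[...,i].astype(int) for i in range(3)]
m=((r>150)&(g<80)&(b<80)).astype(np.uint8)
m[:225]=0;m[280:]=0
n,l,st,c=cv2.connectedComponentsWithStats(m)
for i in range(1,n):
    if st[i,4]<40: continue
    p=np.argwhere(l==i)[:,::-1].astype(np.float32)
    (cx,cy),wh,an=cv2.minAreaRect(p)
    w=onz("top",*c[i],0.083)
    q=np.array([onz("top",u,v,0.083)[:2] for u,v in p]);e,V=np.linalg.eigh(np.cov(q.T));d=V[:,1]
    pr=(q-q.mean(0))@d
    print(c[i],st[i,4],w,"yaw",np.degrees(np.arctan2(d[1],d[0])),"len",np.ptp(pr),np.ptp((q-q.mean(0))@V[:,0]))
# valve: light top
for nm,lo in (("white",0),):
    R=t[185:240,305:365].astype(int)
    m=((R.min(2)>150)).astype(np.uint8)
    p=np.argwhere(m)[:,::-1].astype(np.float32)+[305,185]
    c,rad=cv2.minEnclosingCircle(p.astype(np.float32));print("white",c,rad,onz("top",*c,.05))
    m=((R[...,0]>R[...,2]+30)).astype(np.uint8)
    p=np.argwhere(m)[:,::-1]+[305,185];c,rad=cv2.minEnclosingCircle(p.astype(np.float32));print("blue",c,rad,onz("top",*c,.05))
    m=((R[...,1]>R[...,2]+30)&(R[...,1]>R[...,0]+15)).astype(np.uint8)
    n,l,st,c=cv2.connectedComponentsWithStats(m)
    for i in range(1,n): print("green",st[i,4],c[i]+[305,185],onz("top",*(c[i]+[305,185]),.05))
E
```

```text
[265.36607143 236.08035714] 112 [0.49023071 0.14550265 0.083     ] yaw 125.81253293670368 len 0.03749032881372069 0.012001068830586912
[217.125      247.51612903] 248 [0.47090759 0.22879005 0.083     ] yaw 65.84378988540294 len 0.05472518374808015 0.01704247345976115
[167.95901639 258.31147541] 122 [0.45291375 0.31269103 0.083     ] yaw 152.40184908830832 len 0.03791747938319978 0.012102789728379897
white (335.5, 210.5) 20.651975631713867 [0.53732149 0.01703282 0.05      ]
blue (335.38983154296875, 210.25424194335938) 21.56032943725586 [0.53777181 0.01722705 0.05      ]
green 11 [315.36363636 207.90909091] [0.54215492 0.05382284 0.05      ]
green 10 [355.8 212. ] [ 0.53447486 -0.02017967  0.05      ]
```

View pics/crop.png

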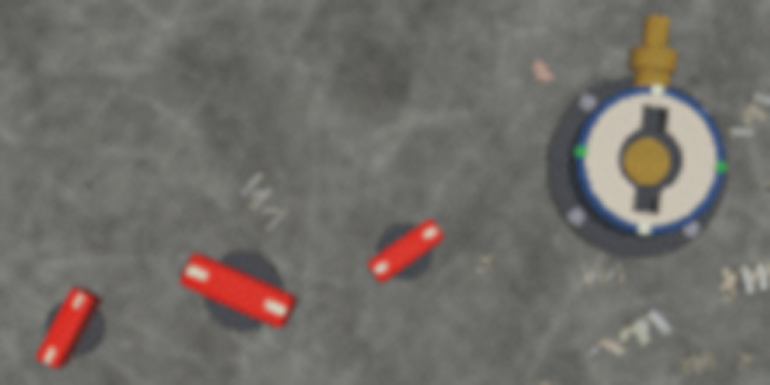

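B is the big key: its handle measures 55 mm in the image, against 38 mm for the other two. It stands at about (0.471, 0.229) with yaw 66°. The valve is at (0.538, 0.017) with yaw about −6°. I'll grip at tool yaw 66°, insert at 174° and turn back to 84°, which keeps j6 within its range.

Call:
servo_tool(targets=[[-4.8, -2.4, 0, 10.6], [-9.6, -4.8, 0, 21.2], [-14.4, -7.3, 0, 31.8], [-19.2, -9.7, 0, 42.4], [-24, -12.1, 0, 53], [-28.8, -14.5, 0, 63.6], [-33.6, -17, 0, 74.2], [-38.4, -19.4, 0, 84.8]], claw=90)

```text
time: 1.1
tool_pos: [0.4715, 0.2281, 0.219]
ee_rot: [-3.141, 0.0, 1.362]
wrist_force: [0.5, 1.1, -0.4]
width: 0.061
finger_force: 0.0
```

Call:
servo_tool(targets=[[0, 0, 1, 10.6], [0, 0, 2, 12.6], [0, 0, 2, 12.6]])

```text
time: 1.48
tool_pos: [0.4696, 0.2296, 0.1979]
ee_rot: [-3.139, 0.002, 1.151]
wrist_force: [-0.5, -0.3, -0.8]
width: 0.0609
finger_force: 0.0
```

```bash
python3 - <<'E'
from h import *
o=get_obs();cm=camera_model("wrist");w=snapshot("wrist");cv2.imwrite("pics/w1.png",w)
print(o["time"],o["tool_pos"],np.degrees(o["ee_rot"]),o["width"],o["joint_positions"])
np.save("w1.npy",cm,allow_pickle=True)
b,g,r=[w[...,i].astype(int) for i in range(3)]
m=((r>130)&(g<80)&(b<80)).astype(np.uint8)
n,l,st,c=cv2.connectedComponentsWithStats(m)
for i in range(1,n):
    if st[i,4]<100: continue
    p=np.argwhere(l==i)[:,::-1].astype(np.float32)
    bx=cv2.boxPoints(cv2.minAreaRect(p))
    print(c[i],st[i]);print(np.array([onz("wrist",u,v,.083,cm)[:2] for u,v in bx]))
print(proj("wrist",[.471,.229,.083],cm))
E
```

```text
1.475 [0.46957051 0.22964658 0.19794008] [-1.79869502e+02  1.12308628e-01  6.59337191e+01] 0.060932963598071696 [3.46253446e-01 3.38500013e-02 1.46946498e+00 1.67596776e-04
 1.64127796e+00 7.66303071e-01]
[552.6452514   43.27653631] [543  27  17  34 358]
[[0.6960827  0.27243739]
 [0.70648375 0.26779254]
 [0.70111027 0.24604907]
 [0.69050427 0.25078343]]
[217.47626113 114.47774481] [193 106  50  18 674]
[[0.43765545 0.31609317]
 [0.44377353 0.32644644]
 [0.4766571  0.30947954]
 [0.47086474 0.29893748]]
[280.27645611 205.92863002] [ 270  173   23   68 1219]
[[0.45265032 0.20630139]
 [0.47524741 0.2563463 ]
 [0.49093326 0.24935555]
 [0.4690415  0.19900405]]
[330.13653137 271.22509225] [317 260  26  25 271]
[[0.47658994 0.16721604]
 [0.4860309  0.17453873]
 [0.50041928 0.15316262]
 [0.49099806 0.14558682]]
[279.25556711 206.32292985]
```

View pics/w1.png

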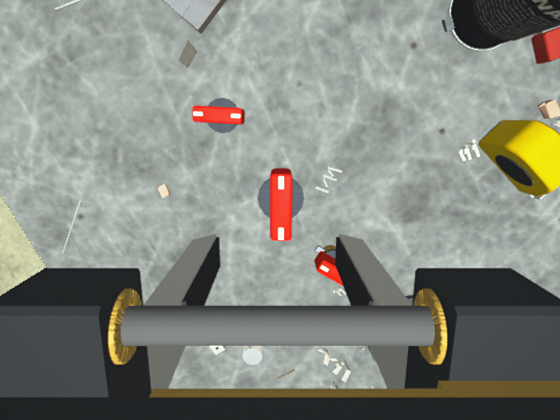

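B is at (280,206), between the fingers, and this view puts it at (0.472, 0.228) with yaw 65.7°, the same as the top view. C at (330,270) and A at (217,114) are clear of the fingers. Next I descend and grip.

Call:
servo_tool(targets=[[-0.1, 0.3, 3, 0], [-0.1, 0.3, 6.5, 0], [-0.1, 0.3, 10, 0], [-0.1, 0.3, 12.5, 0], [-0.1, 0.3, 13.4, 0], [-0.1, 0.3, 13.4, 0]])

```text
time: 2.28
tool_pos: [0.4728, 0.2279, 0.0657]
ee_rot: [-3.142, -0.0, 1.149]
wrist_force: [0.2, -0.6, 0.0]
width: 0.0609
finger_force: 0.0
```

Call:
servo_tool(targets=[[0, 0, 0, 0], [0, 0, 0, 0], [0, 0, 0, 0], [0, 0, 0, 0], [0, 0, 0, 0], [0, 0, 0, 0]], claw=255)

```text
time: 3.02
tool_pos: [0.473, 0.2274, 0.0656]
ee_rot: [-3.142, -0.0, 1.148]
wrist_force: [0.7, 0.7, 0.9]
width: 0.0181
finger_force: 30.0
```

Call:
servo_tool(targets=[[0, 0, -2, 0], [0, 0, -5, 0], [0, 0, -9, 0], [0, 0, -13, 0], [-2, 3, -13.5, -10], [-5, 7, -13.5, -20], [-8, 11, -13.5, -30], [-11, 15.5, -13.5, -40]])

```text
time: 4.03
tool_pos: [0.5693, 0.0623, 0.1996]
ee_rot: [-3.14, -0.001, 1.852]
wrist_force: [0.5, 0.2, -2.2]
width: 0.0178
finger_force: 30.0
```

Call:
servo_tool(targets=[[0, 0, 0, -10.5], [0, 0, 0, -21], [0, 0, 0, -31.5], [0, 0, 0, -42], [0, 0, 0, -52.5], [0, 0, 0, -63], [0, 0, 0, -68.5], [0, 0, 0, -68.5]])

```text
time: 5.03
tool_pos: [0.5687, 0.0634, 0.1994]
ee_rot: [-3.141, -0.002, 3.04]
wrist_force: [0.0, 0.8, -2.3]
width: 0.0182
finger_force: 30.0
```

Call:
servo_tool(targets=[[-1.8, -2.1, 0, 0], [-3.5, -4.3, 0, 0], [-3.5, -4.3, 0, 0], [-3.5, -4.3, 0, 0]])

```text
time: 5.52
tool_pos: [0.5993, 0.0176, 0.2]
ee_rot: [3.141, -0.001, 3.041]
wrist_force: [0.0, -0.2, -2.0]
width: 0.018
finger_force: 30.0
```

```bash
python3 - <<'E'
from h import *
o=get_obs();cm=camera_model("wrist");w=snapshot("wrist");cv2.imwrite("pics/w2.png",w)
print(o["time"],o["tool_pos"],np.degrees(o["ee_rot"]))
np.save("w2.npy",cm,allow_pickle=True)
R=w.astype(int);b,g,r=R[...,0],R[...,1],R[...,2]
m=((g>r+30)&(g>b+15)).astype(np.uint8)
n,l,st,c=cv2.connectedComponentsWithStats(m)
for i in range(1,n):
    if st[i,4]>8: print("green",st[i,4],c[i],onz("wrist",*c[i],.05,cm))
print(proj("wrist",[.538,.017,.05],cm))
E
```

```text
5.525 [0.59928051 0.01756114 0.19995264] [ 1.79964965e+02 -7.66374110e-02  1.74217056e+02]
green 51 [224.49019608 128.70588235] [ 0.53385608 -0.0217527   0.05      ]
green 48 [311.02083333 130.0625    ] [0.54239946 0.05174053 0.05      ]
[270.09461291 128.99175041]
```

View pics/w2.png

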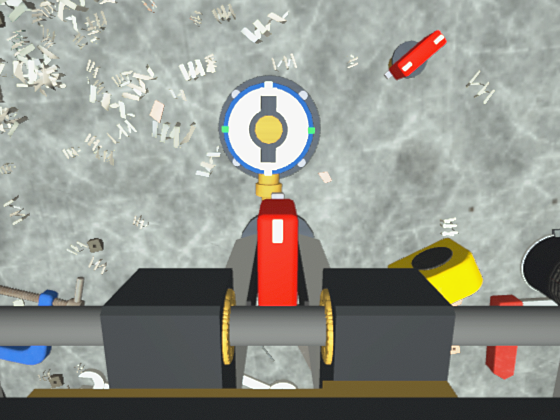

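The view shows the valve at (268,129), with green marks at (224,129) and (311,130), and the held key's handle at (278,250). I'll compare where the handle and valve actually appear with where the calibration predicts them.

```bash
python3 - <<'E'
from h import *
w=cv2.imread("pics/w2.png");cm=np.load("w2.npy",allow_pickle=True).item()
R=w.astype(int);b,g,r=R[...,0],R[...,1],R[...,2]
m=(r>110)&(g<80)&(b<80); m[:195]=0;m[300:]=0;m[:,:240]=0;m[:,320:]=0
for y in (215,230,250,270): 
    c=np.flatnonzero(m[y]);print(y,c.min(),c.max(),(c.min()+c.max())/2)
print([tuple(w[y,270]) for y in range(194,222,2)])
T=np.array([.5993,.0176]);a=np.radians(174.2);x=np.array([np.cos(a),np.sin(a)]);yv=np.array([np.sin(a),-np.cos(a)])
for z in (.2174,.18):
  for s in (.028,.015):
    for t in (-.009,0,.009): print(z,s,t,proj("wrist",[*(T+s*x+t*yv),z],cm))
wm=((R.min(2)>150)).astype(np.uint8);wm[:75]=0;wm[185:]=0;wm[:,:215]=0;wm[:,325:]=0
n,l,st,c=cv2.connectedComponentsWithStats(wm);i=1+st[1:,4].argmax()
p=np.argwhere(l==i)[:,::-1].astype(np.float32);cc,rad=cv2.minEnclosingCircle(p);print(cc,rad,onz("wrist",*cc,.05,cm))
wm=((R.max(2)<110)).astype(np.uint8);wm[:93]=0;wm[164:]=0;wm[:,:245]=0;wm[:,292:]=0
p=np.argwhere(wm)[:,::-1];print("slot",p.min(0),p.max(0),(p.min(0)+p.max(0))/2)
for rr in (100,156): 
    q=np.flatnonzero(wm[rr]);print(rr,q.mean(),onz("wrist",q.mean(),rr,.05,cm))
E
```

```text
215 258 296 277.0
230 257 297 277.0
250 257 297 277.0
270 257 297 277.0
[(np.uint8(90), np.uint8(199), np.uint8(228)), (np.uint8(99), np.uint8(204), np.uint8(229)), (np.uint8(77), np.uint8(154), np.uint8(203)), (np.uint8(21), np.uint8(21), np.uint8(132)), (np.uint8(22), np.uint8(28), np.uint8(135)), (np.uint8(23), np.uint8(30), np.uint8(136)), (np.uint8(25), np.uint8(34), np.uint8(137)), (np.uint8(28), np.uint8(33), np.uint8(139)), (np.uint8(25), np.uint8(29), np.uint8(137)), (np.uint8(25), np.uint8(31), np.uint8(135)), (np.uint8(24), np.uint8(33), np.uint8(186)), (np.uint8(26), np.uint8(40), np.uint8(245)), (np.uint8(29), np.uint8(48), np.uint8(247)), (np.uint8(34), np.uint8(54), np.uint8(247))]
0.2174 0.028 -0.009 [257.76417341 214.47106447]
0.2174 0.028 0 [279.06054782 214.48488003]
0.2174 0.028 0.009 [300.35482285 214.49869423]
0.2174 0.015 -0.009 [258.10844795 243.72896071]
0.2174 0.015 0 [279.00062282 243.74109925]
0.2174 0.015 0.009 [299.89077723 243.75323662]
0.18 0.028 -0.009 [261.47830968 196.91901401]
0.18 0.028 0 [278.66039972 196.93085865]
0.18 0.028 0.009 [295.84112316 196.94270235]
0.18 0.015 -0.009 [261.70001094 220.88114341]
0.18 0.015 0 [278.61802322 220.89186769]
0.18 0.015 0.009 [295.53471058 220.90259113]
(268.0, 128.0) 47.09574508666992 [0.53699719 0.01530626 0.05      ]
slot [261  96] [261 161] [261.  128.5]
100 261.0 [0.51356985 0.01189148 0.05      ]
156 261.0 [0.56002471 0.00673245 0.05      ]
```

The handle sits true in the grip, and the wrist camera reads about 1 mm low in y. My best estimate for the mouth is (0.5378, 0.0165) with yaw −6.2°. I'll move above it and stop with the foot just above the top face.

Call:
servo_tool(targets=[[3, -0.35, 0, 0.4], [5.5, -0.7, 0, 0.4], [6.1, -0.7, 1, 0.4], [6.1, -0.7, 4, 0.4], [6.1, -0.7, 6.5, 0.4], [6.1, -0.7, 7.5, 0.4], [6.1, -0.7, 7.5, 0.4], [6.1, -0.7, 7.5, 0.4]])

```text
time: 6.58
tool_pos: [0.5392, 0.0164, 0.1267]
ee_rot: [3.141, 0.002, 3.035]
wrist_force: [-0.4, -0.3, -2.0]
width: 0.0176
finger_force: 30.0
```

```bash
python3 - <<'E'
from h import *
o=get_obs();print(o["time"],o["tool_pos"],np.degrees(o["ee_rot"]))
s=snapshot("scene");x,y=proj("scene",[.538,.017,.07]).astype(int)
w=snapshot("top");u,v=proj("top",[.538,.017,.07]).astype(int)
a=cv2.resize(s[y-70:y+60,x-65:x+65],(520,520),interpolation=cv2.INTER_CUBIC)
cv2.imwrite("pics/s3.png",a)
E
```

```text
6.575 [0.53922259 0.01638677 0.12667673] [1.79989513e+02 1.30556026e-01 1.73870209e+02]
```

View pics/s3.png

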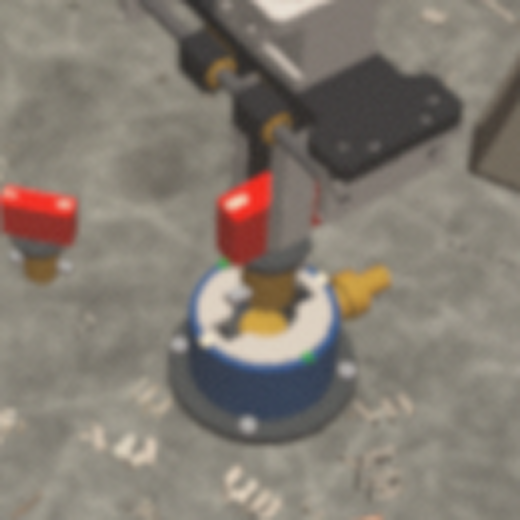

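The crop shows the key upright over the mouth. The shank is at (270,295), the plunger at (263,322), and the lug at (237,298) lies over its slot. I'll lower it gently, watching the force.

Call:
servo_tool(targets=[[0.1, 0, 0.6, 0], [0.1, 0, 1.2, 0], [0.1, 0, 1.7, 0], [0.1, 0, 2.1, 0], [0.1, 0, 2.1, 0]])

```text
time: 7.3
tool_pos: [0.537, 0.0165, 0.1039]
ee_rot: [3.142, -0.001, 3.035]
wrist_force: [-0.4, 0.2, -2.2]
width: 0.0174
finger_force: 30.0
```

The force is unchanged with the lugs already in the slots. Now I push to the stop.

Call:
servo_tool(targets=[[0, 0, 0.4, 0], [0, 0, 0.8, 0], [0, 0, 1.1, 0], [0, 0, 1.3, 0], [0, 0, 1.4, 0], [0, 0, 1.4, 0], [0, 0, 1.4, 0]])

```text
time: 8.18
tool_pos: [0.5377, 0.0164, 0.0909]
ee_rot: [3.141, 0.001, 3.035]
wrist_force: [0.5, -0.8, 2.2]
width: 0.0176
finger_force: 30.0
```

Call:
servo_tool(targets=[[0, 0, 0.1, 0], [0, 0, 0.2, 0], [0, 0, 0.2, 0], [0, 0, 0.2, 0]])

```text
time: 8.68
tool_pos: [0.5379, 0.0164, 0.0904]
ee_rot: [3.141, 0.002, 3.035]
wrist_force: [-1.7, 0.0, 10.4]
width: 0.0184
finger_force: 30.0
```

The key is at its stop, with about 12 N net. Now I twist it clockwise, which is + about tool z.

Call:
servo_tool(targets=[[0, 0, 0, 8], [0, 0, 0, 16], [0, 0, 0, 24], [0, 0, 0, 32], [0, 0, 0, 40], [0, 0, 0, 48], [0, 0, 0, 48]])

```text
time: 9.55
tool_pos: [0.5383, 0.0163, 0.0905]
ee_rot: [3.139, 0.002, 2.196]
wrist_force: [-1.5, 0.3, 8.8]
width: 0.0175
finger_force: 30.0
```

```bash
python3 -c "
from h import *
o=get_obs();print(o['tool_pos'],np.degrees(o['ee_rot']),o['wrist_force'],o['wrist_torque'])"
```

```text
[0.53832039 0.01630256 0.09047502] [1.79867532e+02 1.23030698e-01 1.25843191e+02] [-1.46564007  0.31718849  8.78541724] [-0.05951858  0.20082077  0.10695684]
```

Call:
servo_tool(targets=[[0, 0, 0, 8], [0, 0, 0, 16], [0, 0, 0, 24], [0, 0, 0, 32], [0, 0, 0, 38], [0, 0, 0, 42], [0, 0, 0, 43], [0, 0, 0, 43]])

```text
time: 10.55
tool_pos: [0.5383, 0.0162, 0.0904]
ee_rot: [3.139, 0.0, 1.447]
wrist_force: [-1.2, -1.5, 7.6]
width: 0.0178
finger_force: 30.0
```

```bash
python3 -c "
from h import *
o=get_obs();print(o['tool_pos'],np.degrees(o['ee_rot']),o['wrist_force'],o['wrist_torque'])"
```

```text
[0.53827376 0.01621729 0.09041103] [1.79827826e+02 1.79029354e-02 8.29069779e+01] [-1.1896035  -1.48030341  7.64672075] [-0.20484336  0.26689286  0.23208156]
```

Call:
servo_tool(targets=[[0, 0, 0.03, 1.5], [0, 0, 0.05, 3], [0, 0, 0.05, 3], [0, 0, 0.05, 3]])

```text
time: 11.05
tool_pos: [0.5383, 0.0162, 0.0904]
ee_rot: [3.138, 0.0, 1.396]
wrist_force: [-1.0, 0.4, 10.0]
width: 0.018
finger_force: 30.8
```

```bash
python3 -c "
from h import *
o=get_obs();print(o['tool_pos'],np.degrees(o['ee_rot']),o['wrist_force'],o['wrist_torque'])"
```

```text
[0.53829959 0.01623988 0.09042527] [1.79810488e+02 2.61666324e-02 8.00086937e+01] [-0.99735695  0.44262642 10.02481693] [-0.1793005   0.42422349  0.79759082]
```

Torque jumped from 0.23 to 0.80 Nm, so the rotor is on its stop, and the 10 N push keeps the key seated. Now I hold for more than 3 s.

Call:
servo_tool(targets=[[0, 0, 0, 0], [0, 0, 0, 0], [0, 0, 0, 0], [0, 0, 0, 0], [0, 0, 0, 0], [0, 0, 0, 0], [0, 0, 0, 0], [0, 0, 0, 0]])

```text
time: 12.05
tool_pos: [0.5383, 0.0162, 0.0904]
ee_rot: [3.138, 0.0, 1.396]
wrist_force: [-1.8, 0.4, 10.4]
width: 0.0185
finger_force: 30.8
```

Call:
servo_tool(targets=[[0, 0, 0, 0], [0, 0, 0, 0], [0, 0, 0, 0], [0, 0, 0, 0], [0, 0, 0, 0], [0, 0, 0, 0], [0, 0, 0, 0], [0, 0, 0, 0]])

```text
time: 13.05
tool_pos: [0.5383, 0.0163, 0.0904]
ee_rot: [3.138, 0.0, 1.396]
wrist_force: [-2.0, -0.3, 10.1]
width: 0.0181
finger_force: 30.8
```

Call:
servo_tool(targets=[[0, 0, 0, 0], [0, 0, 0, 0], [0, 0, 0, 0], [0, 0, 0, 0], [0, 0, 0, 0], [0, 0, 0, 0], [0, 0, 0, 0], [0, 0, 0, 0]])

```text
time: 14.05
tool_pos: [0.5383, 0.0162, 0.0904]
ee_rot: [3.138, 0.0, 1.396]
wrist_force: [-1.0, 0.1, 10.3]
width: 0.0179
finger_force: 30.8
```

Call:
servo_tool(targets=[[0, 0, 0, 0], [0, 0, 0, 0], [0, 0, 0, 0], [0, 0, 0, 0], [0, 0, 0, 0], [0, 0, 0, 0], [0, 0, 0, 0], [0, 0, 0, 0]])

```text
time: 15.05
tool_pos: [0.5383, 0.0163, 0.0904]
ee_rot: [3.138, 0.0, 1.396]
wrist_force: [-2.5, -0.5, 9.9]
width: 0.0178
finger_force: 30.8
```

```bash
python3 - <<'E'
from h import *
o=get_obs();print(o['time'],o['tool_pos'],np.degrees(o['ee_rot']),o['wrist_force'],o['wrist_torque'])
s=snapshot("scene");x,y=proj("scene",[.538,.017,.07]).astype(int)
cv2.imwrite("pics/s4.png",cv2.resize(s[y-90:y+60,x-130:x+70],(800,600),interpolation=cv2.INTER_CUBIC))
E
```

```text
15.05 [0.53829286 0.01625604 0.09042488] [1.79810028e+02 2.63203585e-02 8.00104914e+01] [-2.48744144 -0.48738577  9.86235312] [-0.15452429  0.46925433  0.78340006]
```

View pics/s4.png

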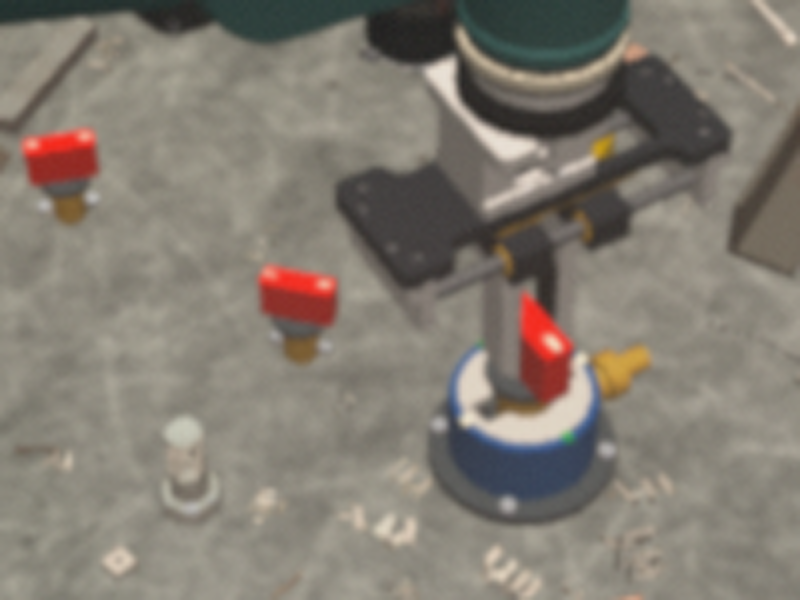

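The crop shows the key seated, its handle at (545,350) pointing at the green mark at (568,437). The other keys and the bolt are still standing where they were.

```bash
python3 -c "
from bench import *
print(close_job())"
```

```text
the job is handed in; nothing more can be done
None
```

The largest red-handled key is in the blue valve, pushed to its stop and turned fully clockwise; it was held there about 4 s, and the job was handed in at about 15 s with the gripper still holding it.

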